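# Sweep the gauge blocks into the corral

### The job

Clear the measuring spot: with the fingers, gently sweep the three loose steel gauge blocks across the desk through the open side of the three-sided aluminium corral, until all three lie inside, each at least 2 cm in from the open side. Only push them along the desk, do not pinch, lift or press hard on them. The black eyepiece standing among them and all the other things must stay where they are.

Things in the scene. Friction and masses are not known exactly. Their poses are not given: they have to be found in the camera images.
- corral: three-sided aluminium parts corral screwed to the desk; it has no floor (the desk is its floor) and one open side. Inside 170 mm wide and 120 mm deep; walls 6 mm thick, 25 mm high. Origin on the desk at the centre of the inside area; its x axis points level from the open side to the back wall (open side at x = -60 mm, inner face of the back wall at x = +60 mm), its y axis runs across (inner faces of the side walls at y = -85 and +85 mm). The open side faces the robot's right.
- block_1_center (a point): centre of one of three like plain steel gauge blocks, 34 mm long (its y axis), 16 mm wide (its x axis), 15 mm high, about 80 g, lying loose on the desk in front of the corral's open side; the point is 7.5 mm above the desk, axes turn with the block. It slides when pushed low down and does not roll.
- block_2_center (a point): centre of one of three like plain steel gauge blocks, 34 mm long (its y axis), 16 mm wide (its x axis), 15 mm high, about 80 g, lying loose on the desk in front of the corral's open side; the point is 7.5 mm above the desk, axes turn with the block. It slides when pushed low down and does not roll.
- block_3_center (a point): centre of one of three like plain steel gauge blocks, 34 mm long (its y axis), 16 mm wide (its x axis), 15 mm high, about 80 g, lying loose on the desk in front of the corral's open side; the point is 7.5 mm above the desk, axes turn with the block. It slides when pushed low down and does not roll.
- block_1: the same gauge block; origin at the centre of its underside
- block_2: the same gauge block; origin at the centre of its underside
- block_3: the same gauge block; origin at the centre of its underside
- panel_corner (a point): near upper corner, on the desk's side, of the fixed side panel along the left edge of the desk: upright, 29 mm thick to the left of this point, it runs from here straight ahead (+x) and down to the floor. Go round or over it, not through it.
- plate_corner (a point): near left upper corner of the fixed black granite plate behind the work: 90 mm high, its front face runs from here 0.6 m to the right, its left face straight back. The free strip of desk in front of it ends at the front edge, about 0.28 m nearer to the robot. Keep the gripper body clear of it.
- eyepiece: black knurled eyepiece, upright cylinder 34 mm in diameter, 40 mm tall, standing loose among the gauge blocks (60 g); origin at the centre of its underside. It must stay standing where it is.
- v_block: ground steel V-block 46x38x32 mm, loose bystander near the front edge of the desk; origin at the centre of its underside
- marker_pen: black and white marker pen, 135 mm long, lying loose to the right of the work; origin under its middle
- caliper: digital caliper 248x77x13 mm, lying loose at the right; origin under its middle
- cap_jar: white jar with a blue cap, 63 mm in diameter, 68 mm tall, loose at the right; origin at the centre of its underside
- oil_bottle: small oil bottle with red collar, 34 mm in diameter, 96 mm tall, loose behind the corral; origin at the centre of its underside
- hex_key_set: orange hex key set 33x97x21 mm, lying loose behind the corral; origin under its middle

How it is judged:
By the outcome, as a careful person would: the job done as asked, in the order asked, and still so for the second after the job is handed in, with the robot touching nothing.
It also fails if it takes over 72 s, if anything falls off the work surface, if the arm or the gripper's body presses on something with over 40 N, if the wrist force passes 120 N, or if a joint passes its speed limit or range.

### The arm

A 6-joint arm with a two-finger parallel gripper is mounted at the origin on a cart in front of the work surface, level with it; the furniture and walls round the work are solid. World frame = base frame: x ahead of the robot, y to its left, z up, the work surface at z = 0. Lengths are in m, angles in degrees, forces in N, time in s.
With the tool pointing down it reaches from about 0.4 to 0.825 m from the base axis. Payload 7 kg.
Tool frame: the origin (TCP) lies at the centre of the arm's flange, where the gripper is bolted on; the fingertips stand 178 mm ahead of it and the grasp point (between the pads) lies 159 mm ahead of it (tip_reach is the distance from the TCP to the fingertips, in m); z points along the fingers, y is the line along which they close (so a half turn about z gives the same grasp; the last joint's range is limited). The gripper opens to 88 mm and grips with 3 to 60 N. Pads are 19 mm wide; open, the fingers measure 130 mm over their backs; the gripper's body (78 mm by 193 mm) begins 47 mm behind the grasp point.
Start: joints at [91.794, 20.546, 0.682, 0, -70.136, -16.507], TCP at [0.171, 0.653, 0.405] pointing down, gripper open.
Joint ranges: [-176.03, 176.03], [-82.01, 121.73], [-58.28, 71.71], [-173.87, 95.51], [-174.79, -0.11], [-173.66, 173.66]. Speed limits (degrees/s): [136.94, 136.94, 172.46, 180, 180, 180].

### API

Orientations are given as [roll, pitch, yaw] about the fixed x, y, z axes, in that order (R = Rz(yaw) Ry(pitch) Rx(roll)).
In Python, from plant import * gives the robot as it stands.
- The arm moves only by the shell command python3 -m handwheel 'ROWS'. ROWS is JSON, a list of rows, each a list of 7 numbers: the opening, from -1 (shut) to 1 (fully open), then the shift along the tool's x, y, z as a fraction of full scale, then the turn, a rotation vector about the tool's x, y, z as a fraction of full scale. A call has 1 to 5 rows; each row shifts and turns the commanded pose from where the row before left it, along the tool's axes as they then stand; what a row does not reach is not made up. Full scale, the value 1, is 0.025 m for a shift and 6 degrees for a turn. A row lasts 1/8 s, in which the tool goes at most 62.5 mm and 10.7 degrees, less where a joint would pass 70% of its speed; a pose out of reach is approached as far as the arm can. A call with a number of a shift or a turn outside -1 to 1 is refused whole. A call with a gripper value outside its range is refused whole. The fingers move at their own pace and stop on an object; the grip force is fixed at half the most. Time passes only in rows, so rows that do not move let the fingers close. It gives the time, the measured TCP pose, the force, the opening and the grip force at its end, in the units of the state.
- get_obs(): the state, without advancing time (a new reading comes with each control period).
- snapshot(name): name is "scene" or "top" or "wrist"; returns a dict with "color" (420x560x3 uint8, red, green, blue), "fx", "fy", "cx", "cy" (pixels), "k1" (the pictures are not rectified: a ray, as slopes to the right and down, at radius r is drawn at 1 + k1 r^2 times it, then the intrinsics apply), "R" (3x3) and "t" (3): a world point X has camera coordinates R X + t; the wrist camera has in their place "tool_from_camera" (4x4, takes a point from camera to tool coordinates, whose origin is the TCP and whose axes are the flange's). Camera axes: x right, y down, z forward; pixel columns grow to the right and rows downward; lengths in m; the calibration is good to about 2 mm. A picture is of the moment at which its call begins: read the wrist's pose just before it. There is no depth.
- close_job(): hands the job in; it is judged then, once.
The state is a dict: "clock": time; "joint_pos": joint angles; "qvel": joint speeds; "tau": joint torques, N m; "tool_pos": TCP position; "orientation": TCP orientation; "force": force on the tool from outside, world axes, zero at the start; "moment": the same for the moment, N m; "opening": finger opening in m; "gripper_force": force on a finger pad.
Only numpy, scipy, OpenCV 4.12 (cv2) and the standard library are available. Lean on these libraries where they do the work, as an engineer would, in place of code of your own. Each camera call takes 0.05 s, during which the arm holds its last target. There are 200 camera calls.

## Working session

There is one attempt and no reset: what is moved stays moved. The work goes in short steps, Python scripts to look and compute and a shell command to move; the robot and the scene stay as the last step left them, time stands still between calls to the robot, and variables do not carry over. Pictures are saved under pics/ and viewed, at most 10 in all, crops included, and the job is handed in when it is done.

```bash
ls; mkdir -p pics
python3 - <<'E'
from plant import *
import cv2
print(get_obs())
for n in ("scene","top"):
    s=snapshot(n); cv2.imwrite(f"pics/{n}0.png",s["color"][:,:,::-1]); print({k:s[k] for k in s if k!="color"})
E
```

```text
pics
{'clock': 0.0, 'joint_pos': array([ 9.17954566e+01,  2.05925722e+01,  6.33368190e-01, -2.01090027e-02,
       -7.01342973e+01, -1.65076548e+01]), 'qvel': array([-0.07182158, -0.05422757,  0.00862205,  0.0905434 , -0.10613211,
       -0.03401175]), 'tau': array([-5.14579770e-04, -5.82719886e+01,  2.93049413e+01,  6.99698031e+00,
        6.92967908e-03, -1.53584938e-04]), 'tool_pos': array([0.17136838, 0.65268963, 0.40370655]), 'orientation': array([ 1.79904981e+02, -8.44598381e-03, -1.47190400e+01]), 'force': array([ 0.06778633,  0.17744707, -1.45801268]), 'moment': array([-0.01955447, -0.02301994,  0.04050766]), 'gripper_force': 0.0, 'opening': 0.08771693370341993}
{'fx': 518.5011486826627, 'fy': 518.5011486826627, 'cx': 281.36413793743714, 'cy': 212.54385582614148, 'k1': 0.0098119308085342, 'R': array([[ 0.78914657, -0.61420075, -0.00226629],
       [-0.26726671, -0.34006678, -0.90162247],
       [ 0.55300651,  0.71211798, -0.43251795]]), 't': array([-0.44341692,  0.31711143,  1.27517946])}
{'fx': 393.010377793796, 'fy': 393.010377793796, 'cx': 274.6018191351776, 'cy': 210.00596058677422, 'k1': -0.01146112611571091, 'R': array([[ 9.61088126e-03, -9.99953786e-01,  2.38748089e-04],
       [-9.92584851e-01, -9.56898803e-03, -1.21176516e-01],
       [ 1.21173201e-01,  9.27635370e-04, -9.92630946e-01]]), 't': array([-0.01720246,  0.56766187,  1.2777464 ])}
```

View pics/top0.png

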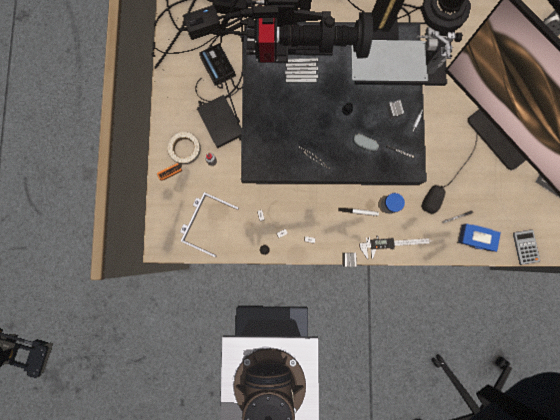

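View pics/scene0.png

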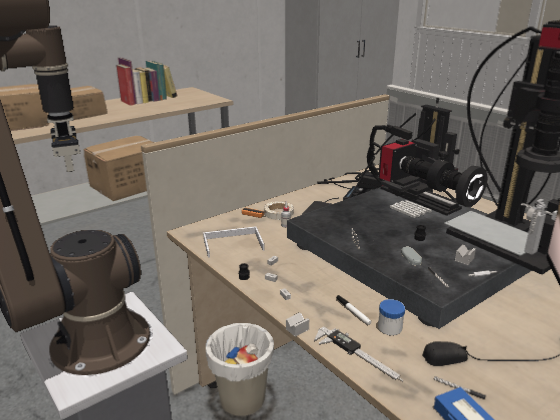

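The top view shows the corral with corners near (205,194), (182,240), (237,207) and (214,256). The blocks are near (261,215), (282,234) and (310,240), the eyepiece near (264,250) and the V-block near (349,259). Next I'll zoom in and measure.

```bash
cat > h.py <<'E'
from plant import *
import cv2, numpy as np
def ray_to_plane(s,uv,z,T=None):
    """pixels -> world points on plane z; T = world_from_tool for the wrist"""
    K=np.array([[s["fx"],0,s["cx"]],[0,s["fy"],s["cy"]],[0,0,1]])
    p=cv2.undistortPoints(np.float64(uv).reshape(-1,1,2),K,np.array([s["k1"],0,0,0])).reshape(-1,2)
    d=np.c_[p,np.ones(len(p))]
    if T is None: R=s["R"].T; c=-R@s["t"]
    else: M=T@s["tool_from_camera"]; R=M[:3,:3]; c=M[:3,3]
    d=d@R.T
    return (c+d*((z-c[2])/d[:,2])[:,None])
def tool_T(o):
    from scipy.spatial.transform import Rotation as Ro
    T=np.eye(4); T[:3,:3]=Ro.from_euler("xyz",o["orientation"],degrees=True).as_matrix(); T[:3,3]=o["tool_pos"]; return T
E
python3 - <<'E'
from h import *
s=snapshot("top"); im=s["color"][:,:,::-1]
c=im[180:280,160:360]; cv2.imwrite("pics/c0.png",cv2.resize(c,(800,400),interpolation=cv2.INTER_CUBIC))
n=["back+","back-","open+","open-","b1","b2","b3","eye","vb","plate"]
px=[(205,194),(182,240),(237,207),(214,256),(261,215),(282,234),(310,240),(264,250),(349,259),(242,183)]
for k,p in zip(n,px): print(k,px and ray_to_plane(s,[p],{"b":.015,"e":.04,"v":.032}.get(k[0],.025) if k!="plate" else .09).round(3))
E
```

```text
back+ [[0.623 0.226 0.015]]
back- [[0.466 0.298 0.015]]
open+ [[0.578 0.115 0.025]]
open- [[0.413 0.188 0.025]]
b1 [[0.553 0.034 0.015]]
b2 [[ 0.489 -0.037  0.015]]
b3 [[ 0.47  -0.132  0.015]]
eye [[0.434 0.022 0.04 ]]
vb [[ 0.408 -0.259  0.032]]
plate [[0.648 0.094 0.09 ]]
```

View pics/c0.png

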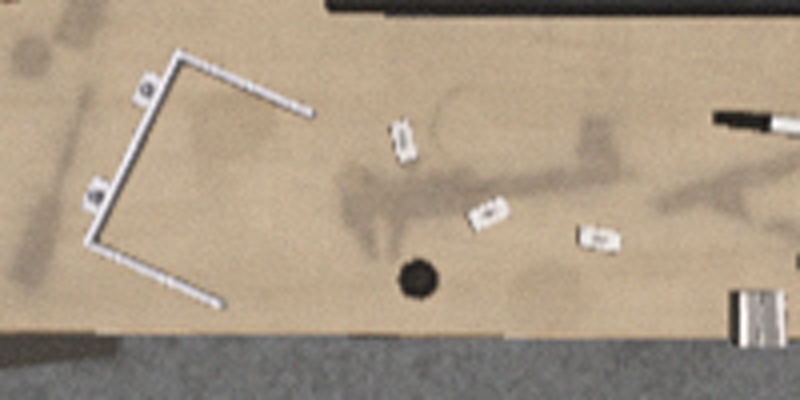

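Run:
```python
from h import *
s=snapshot("top"); 
f=lambda p:(160+p[0]/4-.375,180+p[1]/4-.375)
C=ray_to_plane(s,[f(p) for p in [(179,52),(88,241),(312,113),(222,305)]],.025)[:,:2]
bp,bm,op,om=C
print("corners",C.round(4), "lens",np.linalg.norm(bp-bm),np.linalg.norm(op-om),np.linalg.norm(op-bp),np.linalg.norm(om-bm))
yx=(bp-bm)+(op-om); yx/=np.linalg.norm(yx)      # across, plus direction towards +x world
xx=np.array([-yx[1],yx[0]]); 
org=C.mean(0)-xx*.003
print("axis x ang",np.degrees(np.arctan2(xx[1],xx[0])),"org",org)
im=s["color"]; m=(im.min(2)>195).astype(np.uint8)
n,l,st,ce=cv2.connectedComponentsWithStats(m)
hsv=im
for i in range(1,n):
    if 180<ce[i][1]<270 and 150<ce[i][0]<370 and st[i][4]>10:
        r=cv2.minAreaRect(np.argwhere(l==i)[:,::-1].astype(np.float32))
        w=ray_to_plane(s,[ce[i]],.015)[0,:2]; d=w-org
        print(ce[i].round(1),st[i][4],[np.round(x,1) for x in r[1:]],w.round(3),"corral",(d@xx).round(3),(d@np.array([-xx[1],xx[0]])).round(3))
for nm,p,z in [("eye",f((418,279)),.04),("vb",f((762,319)),.032),("platefl",(242,183),.09),("pen",f((716,117)),.01),("panel",(93,279),0.3)]:
    w=ray_to_plane(s,[p],z)[0,:2]; d=w-org; print(nm,w.round(3),(d@xx).round(3),(d@np.array([-xx[1],xx[0]])).round(3))
```

```text
corners [[0.6259 0.2264]
 [0.4656 0.2973]
 [0.575  0.1128]
 [0.4138 0.1841]] lens 0.17526703982390215 0.1762819547322132 0.12448926126571215 0.12455227322266603
axis x ang 66.13249169815116 org [0.51886171 0.20241437]
[192.5 214.8] 120 [array([11.4, 54.4]), np.float64(33.7)] [0.551 0.266] corral 0.071 -0.004
[225.3 202.2] 33 [array([26.4,  1.2]), np.float64(24.4)] [0.595 0.156] corral -0.012 -0.089
[260.4 214.6] 28 [array([8.7, 3.9]), np.float64(76.0)] [0.554 0.036] corral -0.138 -0.099
[365.  211.9] 59 [array([25.3,  2.3]), np.float64(6.3)] [ 0.567 -0.318] corral -0.457 -0.254
[282.  233.3] 33 [array([4. , 8.9]), np.float64(63.4)] [ 0.491 -0.037] corral -0.231 -0.072
[309.5 239.1] 32 [array([4., 9.]), np.float64(90.0)] [ 0.473 -0.13 ] corral -0.322 -0.092
[365.5 247.2] 80 [array([19.5,  9.9]), np.float64(81.9)] [ 0.447 -0.318] corral -0.505 -0.145
[202.2 250.2] 31 [array([25.5,  1.8]), np.float64(26.6)] [0.432 0.229] corral -0.01 0.09
[354.8 258.2] 17 [array([12.,  1.]), np.float64(90.0)] [ 0.411 -0.281] corral -0.486 -0.097
[345.5 259.5] 24 [array([11.,  1.]), np.float64(90.0)] [ 0.406 -0.25 ] corral -0.459 -0.08
eye [0.437 0.021] -0.199 0.002
vb [ 0.407 -0.262] -0.47 -0.085
platefl [0.648 0.094] -0.047 -0.162
pen [ 0.577 -0.23 ] -0.372 -0.228
panel [0.349 0.46 ] 0.167 0.259
```

```bash
python3 -m handwheel '[[-1,0.43,0.956,0,0,0,0],[-1,0.43,0.956,0,0,0,0],[-1,0.43,0.956,0,0,0,0],[-1,0.43,0.956,0,0,0,0],[-1,0.43,0.956,0,0,0,0]]'; python3 -m handwheel '[[-1,0.43,0.956,0,0,0,0],[-1,0.43,0.956,0,0,0,0],[-1,0.43,0.956,0,0,0,0],[-1,0.43,0.956,0,0,0,0],[-1,0.87,0.6,0,0,0,0]]'; python3 -m handwheel '[[-1,0.87,0.6,0,0,0,0],[-1,0.87,0.6,0,0,0,0],[-1,0.87,0.6,0,0,0,0],[-1,0.87,0.6,0,0,0,0],[-1,0.87,0.6,0,0,0,0]]'
```

```text
clock: 0.82
tool_pos: [0.1932, 0.5226, 0.4045]
orientation: [180.0, 0.0, -14.7]
force: [-0.8, 0.0, -0.9]
opening: 0.0432
gripper_force: 0.0
clock: 1.45
tool_pos: [0.2275, 0.399, 0.4048]
orientation: [-180.0, 0.0, -14.7]
force: [-0.2, 1.7, 0.3]
opening: 0.0007
gripper_force: 0.0
clock: 2.08
tool_pos: [0.3142, 0.2992, 0.4047]
orientation: [-180.0, 0.0, -14.7]
force: [-0.0, -0.3, 0.3]
opening: 0.0004
gripper_force: 0.0
```

```bash
python3 -m handwheel '[[-1,0.98,0.93,0,0,0,0],[-1,0.98,0.93,0,0,0,0],[-1,0.98,0.93,0,0,0,0],[-1,0.98,0.93,0,0,0,0],[-1,0.98,0.93,0,0,0,0]]'; python3 -m handwheel '[[-1,0.98,0.93,0.6,0,0,0],[-1,0.98,0.93,0.6,0,0,0],[-1,0.98,0.93,0.6,0,0,0],[-1,0.98,0.93,0.6,0,0,0],[-1,0.5,0.5,0.6,0,0,0]]';  python3 -m handwheel '[[-1,0,0,0,0,0,0],[-1,0,0,0,0,0,0]]'
python3 - <<'E'
from h import *
o=get_obs(); s=snapshot("wrist"); cv2.imwrite("pics/w1.png",s["color"][:,:,::-1]); np.savez("w1.npz",T=tool_T(o),**s); print(o["tool_pos"],o["orientation"],o["joint_pos"],o["clock"])
E
```

```text
clock: 2.7
tool_pos: [0.4031, 0.1554, 0.4048]
orientation: [-180.0, -0.0, -14.7]
force: [-0.4, -0.0, -0.0]
opening: 0.0005
gripper_force: 0.0
clock: 3.32
tool_pos: [0.4834, 0.0251, 0.3291]
orientation: [180.0, 0.0, -14.8]
force: [-0.6, -0.0, -0.4]
opening: 0.0006
gripper_force: 0.0
clock: 3.58
tool_pos: [0.4828, 0.0266, 0.33]
orientation: [-180.0, -0.0, -14.7]
force: [-0.0, 0.4, -0.0]
opening: 0.0001
gripper_force: 0.0
[0.48275706 0.0265929  0.33004513] [-1.79995632e+02 -1.37403734e-02 -1.47216032e+01] [ 2.65276127e+01  6.17538442e+00 -2.89805044e+01  7.06469954e-03
 -5.48309004e+01  4.87467161e+01] 3.575
```

View pics/w1.png

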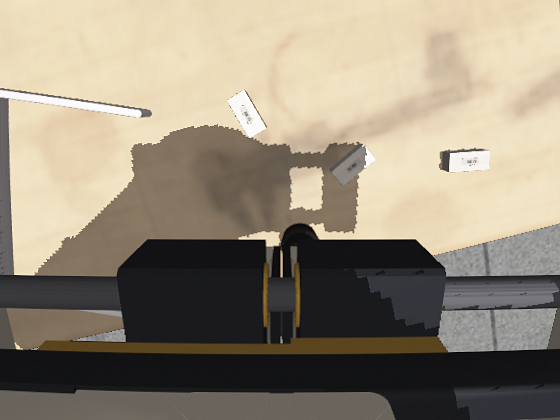

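The wrist view shows block 1 at about (247,113), block 2 half in shadow at (352,164) and block 3 at (466,160). The corral's +x-side wall ends at (150,113), and the eyepiece is partly hidden at (298,235).

```bash
cat >> h.py <<'E'
ORG=np.array([.5189,.2024]); XA=np.array([np.cos(np.radians(66.1)),np.sin(np.radians(66.1))]); YA=np.array([-XA[1],XA[0]])
def cor(w): d=np.asarray(w)[:2]-ORG; return np.round([d@XA,d@YA],4)
def blocks(s,T=None,vmax=240,amin=300,amax=1500,zz=.015):
    hsv=cv2.cvtColor(s["color"],cv2.COLOR_RGB2HSV)
    m=((hsv[:,:,1]<40)&(hsv[:,:,2]>95)).astype(np.uint8); m[vmax:]=0
    m=cv2.morphologyEx(m,cv2.MORPH_OPEN,np.ones((3,3)))
    for c in cv2.findContours(m,cv2.RETR_EXTERNAL,cv2.CHAIN_APPROX_NONE)[0]:
        a=cv2.contourArea(c)
        if not amin<a<amax: continue
        w=ray_to_plane(s,c.reshape(-1,2),zz,T)[:,:2]
        r=cv2.minAreaRect(np.float32(w*1000)); b=cv2.boxPoints(r); e=[b[1]-b[0],b[2]-b[1]]; e=max(e,key=np.linalg.norm)
        print("px",c.reshape(-1,2).mean(0).round(),"a",a,"world",np.round(r[0],1),"size",np.round(r[1],1),"long ang",round(np.degrees(np.arctan2(e[1],e[0]))%180,1),"corral",cor(np.array(r[0])/1000))
E
python3 - <<'E'
from h import *
d=dict(np.load("w1.npz")); blocks(d,d["T"])
print("wall end",cor(ray_to_plane(d,[(150,110)],.025,d["T"])[0]), ray_to_plane(d,[(298,226)],.04,d["T"]))
E
```

```text
px [536. 234.] a 441.5 world [ 395.8 -181.6] size [49.2 14. ] long ang 74.8 corral [-0.4009 -0.043 ]
px [469. 161.] a 741.5 world [ 472.6 -131.6] size [34.3 16.3] long ang 79.8 corral [-0.3241 -0.093 ]
px [354. 165.] a 779.0 world [493.1 -37.8] size [16.6 34.1] long ang 116.0 corral [-0.2301 -0.0737]
px [246. 114.] a 879.0 world [553.8  34.8] size [34.1 16.7] long ang 15.6 corral [-0.1391 -0.0998]
wall end [-0.067  -0.0918] [[0.46228568 0.01719498 0.04      ]]
```

```bash
python3 -m handwheel '[[-1,0,0,0,0,0,-1],[-1,0,0,0,0,0,-1],[-1,0,0,0,0,0,-1],[-1,0,0,0,0,0,-1],[-1,0,0,0,0,0,-1]]'; python3 -m handwheel '[[-1,0.95,0.69,0,0,0,0],[-1,0.95,0.69,0.5,0,0,0],[-1,0.94,0.69,1,0,0,0],[-1,0,0,1,0,0,0],[-1,0,0,1,0,0,0]]';  python3 -m handwheel '[[-1,0,0,1,0,0,0],[-1,0,0,0.9,0,0,0],[-1,0,0,0.4,0,0,0],[-1,0,0,0,0,0,0]]'
```

```text
clock: 4.25
tool_pos: [0.4826, 0.0272, 0.3306]
orientation: [-180.0, -0.1, 15.6]
force: [0.4, -0.1, -1.2]
opening: 0.0006
gripper_force: 0.0
clock: 4.88
tool_pos: [0.5652, -0.0041, 0.2421]
orientation: [-180.0, -0.1, 15.3]
force: [0.2, -0.2, 0.5]
opening: 0.0
gripper_force: 0.0
clock: 5.38
tool_pos: [0.565, -0.0043, 0.1848]
orientation: [180.0, 0.0, 15.3]
force: [0.5, -0.0, 0.4]
opening: 0.0001
gripper_force: 0.0
```

```bash
python3 -m handwheel '[[-1,0,-0.35,0,0,0,0],[-1,0,-0.35,0,0,0,0],[-1,0,-0.35,0,0,0,0],[-1,0,-0.35,0,0,0,0],[-1,0,-0.35,0,0,0,0]]'
cat > look.py <<'E'
from h import *
o=get_obs(); s=snapshot("wrist"); T=tool_T(o); print(o["tool_pos"].round(4),o["orientation"].round(1),o["clock"],"q6",o["joint_pos"][5].round(),"tcp corral",cor(o["tool_pos"]))
import sys
if len(sys.argv)>1: cv2.imwrite(f"pics/{sys.argv[1]}.png",s["color"][:,:,::-1])
blocks(s,T,amax=12000)
E
python3 look.py p1
```

```text
clock: 6.0
tool_pos: [0.5533, 0.038, 0.1849]
orientation: [180.0, -0.0, 15.3]
force: [0.6, -1.8, 1.6]
opening: 0.0001
gripper_force: 1.0
[0.5533 0.038  0.1849] [180.   -0.   15.3] 6.0 q6 81.0 tcp corral [-0.1364 -0.098 ]
px [228. 233.] a 372.5 world [564.5  64.3] size [ 5.5 15.9] long ang 105.3 corral [-0.1078 -0.0976]
px [98. 79.] a 2135.5 world [612.1 128.7] size [18.3 37.5] long ang 93.0 corral [-0.0296 -0.1151]
px [493.  76.] a 1387.0 world [655.8 -22.9] size [34.1 12. ] long ang 88.8 corral [-0.1505 -0.2165]
px [ 46. 111.] a 5759.0 world [590.4 143.9] size [74.5 24.6] long ang 57.1 corral [-0.0245 -0.0891]
```

View pics/p1.png

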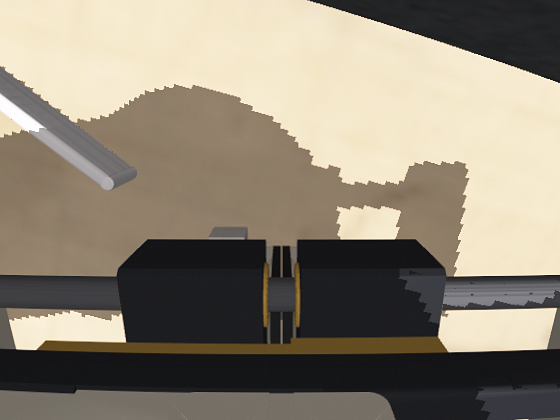

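Block 1 shows at (228,233) just ahead of the fingers, still square to the push. I'll continue the sweep.

```bash
python3 -m handwheel '[[-1,0,-0.35,0,0,0,0],[-1,0,-0.35,0,0,0,0],[-1,0,-0.35,0,0,0,0],[-1,0,-0.35,0,0,0,0],[-1,0,-0.35,0,0,0,0]]';python3 -m handwheel '[[-1,0,-0.35,0,0,0,0],[-1,0,-0.35,0,0,0,0],[-1,0,0,0,0,0,0],[-1,0,0.4,0,0,0,0],[-1,0,1,0,0,0,0]]'
```

```text
clock: 6.68
tool_pos: [0.5417, 0.0801, 0.1847]
orientation: [180.0, 0.0, 15.3]
force: [1.1, -2.0, 1.6]
opening: 0.0004
gripper_force: 1.1
clock: 7.3
tool_pos: [0.5466, 0.0625, 0.1846]
orientation: [-180.0, -0.0, 15.4]
force: [0.4, -0.2, 0.8]
opening: 0.0009
gripper_force: 0.0
```

```bash
python3 -m handwheel '[[-1,0,0,-1,0,0,-1],[-1,0,0,-1,0,0,-1],[-1,0,0,0,0,0,-1],[-1,0,0,0,0,0,-1],[-1,0,0,0,0,0,-1]]';python3 -m handwheel '[[-1,0,0,0,0,0,-1],[-1,0,0,0,0,0,-1],[-1,0,0,0,0,0,-1],[-1,0,0,0,0,0,-0.45],[-1,0,0,0,0,0,0]]'; python3 look.py p2
```

```text
clock: 7.92
tool_pos: [0.5465, 0.0618, 0.2346]
orientation: [-180.0, 0.0, 45.4]
force: [0.6, -0.7, 0.1]
opening: 0.0006
gripper_force: 0.0
clock: 8.55
tool_pos: [0.5465, 0.062, 0.2345]
orientation: [-180.0, 0.0, 65.9]
force: [0.1, 0.6, -0.2]
opening: 0.0003
gripper_force: 0.0
[0.5465 0.062  0.2345] [-180.     0.    65.9] 8.55 q6 129.0 tcp corral [-0.1172 -0.0821]
px [  6. 226.] a 320.0 world [400.7 131.7] size [19.9 10.7] long ang 53.9 corral [-0.1125  0.0794]
px [370. 199.] a 1849.5 world [599.6  61.8] size [33.5 25.7] long ang 62.3 corral [-0.0958 -0.1308]
px [213. 150.] a 1796.0 world [530.8 120.1] size [35.5 16. ] long ang 15.3 corral [-0.0704 -0.0443]
```

View pics/p2.png

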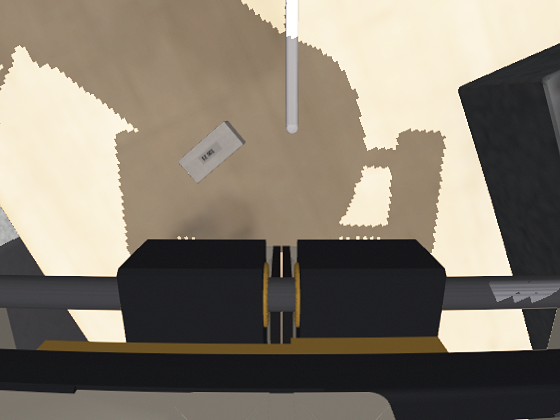

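Block 1 is at pixel (213,150), corral (-0.070,-0.044), with the wall end at (292,129). Next I'll shift sideways, come down, and push it straight in with the wide face.

```bash
python3 -m handwheel '[[-1,0,-0.8,0,0,0,0],[-1,0,-0.8,0,0,0,0],[-1,0,0,1,0,0,0],[-1,0,0,0.6,0,0,0],[-1,0,0,0.4,0,0,0]]'; python3 -m handwheel '[[-1,0.35,0,0,0,0,0],[-1,0.35,0,0,0,0,0],[-1,0.35,0,0,0,0,0],[-1,0.35,0,0,0,0,0],[-1,0.35,0,0,0,0,0]]'; python3 -m handwheel '[[-1,0.35,0,0,0,0,0],[-1,0.35,0,0,0,0,0],[-1,0.35,0,0,0,0,0],[-1,0.35,0,0,0,0,0],[-1,0.35,0,0,0,0,0]]'; python3 look.py
```

```text
clock: 9.22
tool_pos: [0.5097, 0.079, 0.1839]
orientation: [-180.0, 0.0, 66.0]
force: [0.3, -0.3, -0.2]
opening: 0.0002
gripper_force: 0.0
clock: 9.85
tool_pos: [0.5279, 0.1195, 0.1848]
orientation: [-180.0, -0.0, 66.0]
force: [-0.9, 0.1, 0.8]
opening: 0.0008
gripper_force: 0.4
clock: 10.48
tool_pos: [0.5458, 0.1594, 0.1847]
orientation: [-180.0, 0.0, 66.0]
force: [-0.9, -2.4, 1.8]
opening: -0.0
gripper_force: 1.1
[0.5458 0.1594 0.1847] [-180.    0.   66.] 10.475 q6 120.0 tcp corral [-0.0285 -0.042 ]
px [302. 223.] a 2532.5 world [563.6 175.4] size [14.9 33.8] long ang 155.9 corral [-0.0066 -0.0518]
px [ 28. 189.] a 6707.5 world [465.7 233.5] size [50.9 37.4] long ang 54.4 corral [0.0069 0.0613]
px [367.  71.] a 564.0 world [612.2 222.3] size [ 9.3 18.2] long ang 106.7 corral [ 0.0559 -0.0772]
```

```bash
python3 -m handwheel '[[-1,0.35,0,0,0,0,0],[-1,0.35,0,0,0,0,0],[-1,0.35,0,0,0,0,0],[-1,-0.4,0,0,0,0,0],[-1,-1,0,0,0,0,0]]'; python3 -m handwheel '[[-1,-0.6,0,-1,0,0,0],[-1,-0.95,0.2,-1,0,0,0],[-1,-0.95,0.2,0,0,0,0],[-1,-0.95,0.2,0,0,0,0],[-1,-0.95,0.2,0,0,0,0]]'; python3 -m handwheel '[[-1,-0.95,0.2,0,0,0,0],[-1,-0.95,0.2,0,0,0,0],[-1,-0.95,0.2,0,0,0,0],[-1,-0.95,0.2,0,0,0,0],[-1,-0.95,0.2,0,0,0,0]]';python3 -m handwheel '[[-1,0,0,0,0,0,-1],[-1,0,0,0,0,0,-1],[-1,0,0,0,0,0,-1],[-1,0,0,0,0,0,0]]'; python3 look.py p3
```

```text
clock: 11.15
tool_pos: [0.5417, 0.1506, 0.1845]
orientation: [180.0, -0.0, 66.0]
force: [-0.2, -0.6, -0.2]
opening: 0.0007
gripper_force: 0.0
clock: 11.78
tool_pos: [0.5144, 0.0403, 0.2339]
orientation: [-179.9, 0.1, 66.0]
force: [0.2, 0.4, -0.3]
opening: 0.0003
gripper_force: 0.0
clock: 12.4
tool_pos: [0.4887, -0.0781, 0.2337]
orientation: [-179.9, 0.1, 65.9]
force: [0.3, 0.4, 0.3]
opening: 0.0003
gripper_force: 0.0
clock: 12.9
tool_pos: [0.489, -0.0772, 0.2338]
orientation: [-179.9, 0.0, 83.9]
force: [0.1, 0.1, -1.2]
opening: 0.0007
gripper_force: 0.0
[ 0.489  -0.0772  0.2338] [-179.9    0.    83.9] 12.9 q6 160.0 tcp corral [-0.2678 -0.086 ]
px [ 68. 221.] a 4100.5 world [360.4 -50.6] size [33.9 77.2] long ang 174.3 corral [-0.2955  0.0424]
px [385. 201.] a 1333.5 world [546.5 -62.3] size [33.5 23. ] long ang 83.8 corral [-0.2308 -0.1324]
px [281. 163.] a 1779.0 world [493.1 -37.3] size [16.4 34.3] long ang 116.5 corral [-0.2296 -0.0735]
px [138. 102.] a 10045.5 world [429.1  -7.4] size [ 59.7 128.5] long ang 90.5 corral [-0.2282 -0.0029]
px [38. 27.] a 4093.5 world [375.8  46.7] size [27.7 45.8] long ang 171.1 corral [-0.2003  0.0677]
```

View pics/p3.png

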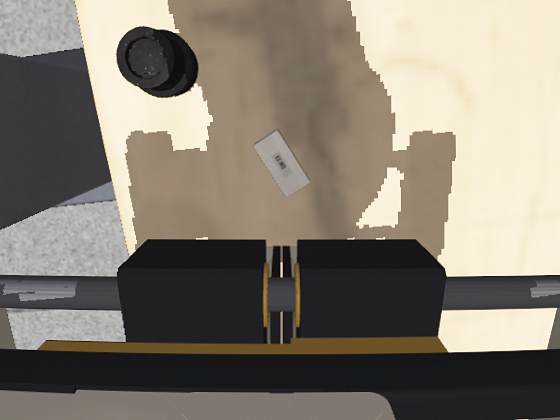

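Block 2 is at (281,163), dead ahead. The eyepiece is at (155,62), clear of the lane by about 20 mm.

```bash
python3 -m handwheel '[[-1,0,0,1,0,0,0],[-1,0,0,0.56,0,0,0],[-1,0.2,0,0.4,0,0,0],[-1,0.35,0,0,0,0,0],[-1,0.35,0,0,0,0,0]]'; python3 -m handwheel '[[-1,0.35,0,0,0,0,0],[-1,0.35,0,0,0,0,0],[-1,0.35,0,0,0,0,0],[-1,0.35,0,0,0,0,0],[-1,0.35,0,0,0,0,0]]'; python3 -m handwheel '[[-1,0.35,0,0,0,0,0],[-1,0.35,0,0,0,0,0],[-1,0.35,0,0,0,0,0],[-1,0.35,0,0,0,0,0],[-1,0.35,0,0,0,0,0]]';python3 look.py
```

```text
clock: 13.58
tool_pos: [0.4927, -0.0533, 0.186]
orientation: [180.0, -0.0, 84.0]
force: [0.1, -1.3, 1.4]
opening: 0.0004
gripper_force: 0.2
clock: 14.2
tool_pos: [0.4971, -0.0099, 0.1857]
orientation: [180.0, -0.0, 84.0]
force: [1.0, -1.2, -0.1]
opening: 0.0005
gripper_force: 0.2
clock: 14.82
tool_pos: [0.5015, 0.0336, 0.1856]
orientation: [-180.0, 0.0, 84.0]
force: [0.7, -1.5, 1.3]
opening: 0.0007
gripper_force: 0.5
[0.5015 0.0336 0.1856] [-180.    0.   84.] 14.825 q6 148.0 tcp corral [-0.1614 -0.0525]
px [250. 223.] a 2550.5 world [489.4  56.8] size [15.4 33.8] long ang 174.0 corral [-0.1451 -0.0321]
px [414. 221.] a 895.5 world [560.6  50.9] size [18.9 14.3] long ang 79.9 corral [-0.1216 -0.0995]
px [ 5. 77.] a 558.0 world [400.2 128.7] size [26.4  7. ] long ang 74.5 corral [-0.1155  0.0787]
```

```bash
python3 -m handwheel '[[-1,0.35,0,0,0,0,0],[-1,0.35,0,0,0,0,0],[-1,0.35,0,0,0,0,0],[-1,0.35,0,0,0,0,0],[-1,0.35,0,0,0,0,0]]'; python3 -m handwheel '[[-1,0.35,0,0,0,0,0],[-1,0.35,0,0,0,0,0],[-1,0.35,0,0,0,0,0],[-1,0.35,0,0,0,0,0],[-1,0.35,0,0,0,0,0]]'; python3 look.py p4
```

```text
clock: 15.5
tool_pos: [0.5062, 0.0772, 0.1856]
orientation: [-180.0, -0.0, 84.0]
force: [-0.1, -0.2, 0.2]
opening: 0.0002
gripper_force: 0.4
clock: 16.12
tool_pos: [0.5108, 0.1206, 0.1857]
orientation: [180.0, -0.0, 84.0]
force: [0.7, -0.9, -0.4]
opening: 0.0004
gripper_force: 0.4
[0.5108 0.1206 0.1857] [180.  -0.  84.] 16.125 q6 139.0 tcp corral [-0.078  -0.0257]
px [249. 223.] a 2522.5 world [498.6 143.8] size [15.4 34. ] long ang 174.0 corral [-0.0618 -0.0052]
```

View pics/p4.png

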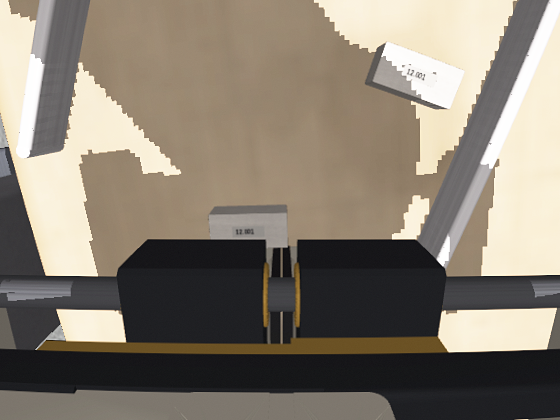

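Block 2 is at (249,223), square on the fingers. Block 1 is inside at (415,75), and both wall ends are clear. I'll finish this push, then go to block 3.

```bash
python3 -m handwheel '[[-1,0.35,0,0,0,0,0],[-1,0.35,0,0,0,0,0],[-1,0.35,0,0,0,0,0],[-1,0.35,0,0,0,0,0],[-1,0.35,0,0,0,0,0]]'; python3 -m handwheel '[[-1,0.35,0,0,0,0,0],[-1,0.35,0,0,0,0,0],[-1,0.35,0,0,0,0,0],[-1,-0.4,0,0,0,0,0],[-1,-1,0,0,0,0,0]]'; python3 -m handwheel '[[-1,-0.6,0,-1,0,0,0],[-1,0,0,-1,0,0,1],[-1,-0.96,0.05,0,0,0,0],[-1,-0.96,0.05,0,0,0,0],[-1,-0.96,0.05,0,0,0,0]]';python3 -m handwheel '[[-1,-0.96,0.05,0,0,0,0],[-1,-0.96,0.05,0,0,0,0],[-1,-0.96,0.05,0,0,0,0],[-1,-0.96,0.05,0,0,0,0],[-1,-0.96,0.05,0,0,0,0]]'; python3 -m handwheel '[[-1,-0.96,0.05,0,0,0,0],[-1,-0.96,0.05,0,0,0,0],[-1,-0.96,0.05,0,0,0,0],[-1,-0.96,0.05,0,0,0,0],[-1,-0.96,0.05,0,0,0,0]]'; python3 -m handwheel '[[-1,0,0,0,0,0,0]]'; python3 look.py p5
```

```text
clock: 16.8
tool_pos: [0.5153, 0.1642, 0.1856]
orientation: [-180.0, 0.0, 84.0]
force: [0.0, -0.9, 0.1]
opening: 0.0003
gripper_force: 0.4
clock: 17.42
tool_pos: [0.5142, 0.1545, 0.1856]
orientation: [180.0, -0.0, 84.1]
force: [0.1, -0.2, -0.3]
opening: 0.0003
gripper_force: 0.0
clock: 18.05
tool_pos: [0.5003, 0.0662, 0.2348]
orientation: [-179.9, 0.1, 78.0]
force: [0.1, 0.1, 1.1]
opening: 0.0005
gripper_force: 0.0
clock: 18.68
tool_pos: [0.4811, -0.0522, 0.2347]
orientation: [-179.9, 0.0, 78.0]
force: [-0.3, -0.0, 0.7]
opening: 0.0008
gripper_force: 0.0
clock: 19.3
tool_pos: [0.4619, -0.1705, 0.2347]
orientation: [-179.9, 0.0, 78.0]
force: [0.3, 1.0, 0.3]
opening: 0.0003
gripper_force: 0.0
clock: 19.42
tool_pos: [0.4619, -0.1707, 0.2346]
orientation: [-179.9, 0.0, 77.8]
force: [0.0, -0.9, -0.1]
opening: 0.0005
gripper_force: 0.0
[ 0.4619 -0.1707  0.2346] [-179.9    0.    77.8] 19.425 q6 165.0 tcp corral [-0.3642 -0.099 ]
px [378. 204.] a 1154.5 world [ 517.8 -163.7] size [28.4 23.6] long ang 74.0 corral [-0.3352 -0.1473]
px [ 85. 202.] a 11092.5 world [ 351.  -121.2] size [ 58.8 102.8] long ang 168.2 corral [-0.3639  0.0224]
px [286. 161.] a 1724.0 world [ 472.4 -131. ] size [34.2 15.8] long ang 78.6 corral [-0.3237 -0.0926]
px [163.  72.] a 8658.0 world [417.6 -72.3] size [37.4 84.3] long ang 92.6 corral [-0.2922 -0.0187]
px [49. 12.] a 2377.0 world [369.4 -30.6] size [15.2 54.4] long ang 165.2 corral [-0.2736  0.0423]
```

View pics/p5.png

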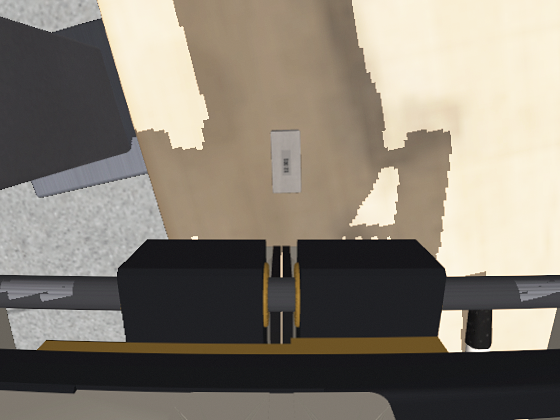

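Block 3 is at (286,161), end-on and centred ahead. I'll come down and push gently along its axis.

```bash
python3 -m handwheel '[[-1,0,0.08,1,0,0,0],[-1,0,0,0.6,0,0,0],[-1,0.2,0,0.4,0,0,0],[-1,0.3,0,0,0,0,0],[-1,0.3,0,0,0,0,0]]'; python3 -m handwheel '[[-1,0.3,0,0,0,0,0],[-1,0.3,0,0,0,0,0],[-1,0.3,0,0,0,0,0],[-1,0.3,0,0,0,0,0],[-1,0.3,0,0,0,0,0]]'; python3 look.py
```

```text
clock: 20.1
tool_pos: [0.4701, -0.1488, 0.186]
orientation: [180.0, -0.0, 78.0]
force: [0.4, 0.5, 0.8]
opening: 0.0003
gripper_force: 0.1
clock: 20.72
tool_pos: [0.4777, -0.1123, 0.1857]
orientation: [-180.0, 0.0, 78.0]
force: [-0.0, -1.0, -0.6]
opening: 0.0005
gripper_force: 0.2
[ 0.4777 -0.1123  0.1857] [-180.    0.   78.] 20.725 q6 158.0 tcp corral [-0.3044 -0.0899]
px [ 51. 227.] a 1959.0 world [379.  -68.1] size [17.9 44.4] long ang 168.4 corral [-0.304   0.0183]
px [410. 215.] a 947.0 world [537.8 -99.7] size [19.2 14.1] long ang 58.2 corral [-0.2686 -0.1396]
px [282. 204.] a 2605.5 world [484.1 -83.1] size [31.7 16. ] long ang 78.0 corral [-0.2751 -0.0839]
px [12. 33.] a 1337.0 world [396.1   7.8] size [23.  13.2] long ang 69.4 corral [-0.2276  0.0335]
```

```bash
python3 -m handwheel '[[-1,0.35,0,0,0,0,0],[-1,0.35,0,0,0,0,0],[-1,0.35,0,0,0,0,0],[-1,0.35,0,0,0,0,0],[-1,0.35,0,0,0,0,0]]'; python3 -m handwheel '[[-1,0.35,0,0,0,0,0],[-1,0.35,0,0,0,0,0],[-1,0.35,0,0,0,0,0],[-1,0.35,0,0,0,0,0],[-1,0.35,0,0,0,0,0]]'; python3 look.py
```

```text
clock: 21.4
tool_pos: [0.4869, -0.0694, 0.1856]
orientation: [-180.0, 0.0, 78.0]
force: [-0.2, -1.2, -0.6]
opening: 0.0004
gripper_force: 0.4
clock: 22.02
tool_pos: [0.496, -0.0266, 0.1856]
orientation: [-180.0, 0.0, 78.0]
force: [-0.5, -1.3, 0.3]
opening: 0.0003
gripper_force: 0.4
[ 0.496  -0.0266  0.1856] [-180.    0.   78.] 22.025 q6 148.0 tcp corral [-0.2187 -0.0718]
px [408. 220.] a 1188.0 world [554.1 -14.7] size [19.3 18.2] long ang 75.9 corral [-0.1842 -0.1201]
px [281. 203.] a 2629.0 world [502.2   2.6] size [31.7 16.1] long ang 78.0 corral [-0.1894 -0.0656]
```

```bash
python3 -m handwheel '[[-1,0.35,0,0,0,0,0],[-1,0.35,0,0,0,0,0],[-1,0.35,0,0,0,0,0],[-1,0.35,0,0,0,0,0],[-1,0.35,0,0,0,0,0]]'; python3 -m handwheel '[[-1,0.35,0,0,0,0,0],[-1,0.35,0,0,0,0,0],[-1,0.35,0,0,0,0,0],[-1,0.35,0,0,0,0,0],[-1,0.35,0,0,0,0,0]]'; python3 -m handwheel '[[-1,0.35,0,0,0,0,0],[-1,0.35,0,0,0,0,0],[-1,0.35,0,0,0,0,0],[-1,0.35,0,0,0,0,0],[-1,0,0,0,0,0,0]]';python3 look.py p6
```

```text
clock: 22.7
tool_pos: [0.5051, 0.0162, 0.1856]
orientation: [-180.0, 0.0, 78.0]
force: [-0.3, 0.4, 0.6]
opening: 0.0007
gripper_force: 0.3
clock: 23.32
tool_pos: [0.5142, 0.0589, 0.1857]
orientation: [-180.0, 0.0, 78.0]
force: [0.2, -0.5, 0.6]
opening: 0.0003
gripper_force: 0.3
clock: 23.95
tool_pos: [0.5216, 0.0933, 0.1857]
orientation: [180.0, -0.0, 78.0]
force: [-0.8, 0.4, -0.2]
opening: 0.0002
gripper_force: 0.0
[0.5216 0.0933 0.1857] [180.  -0.  78.] 23.95 q6 137.0 tcp corral [-0.0986 -0.0467]
px [281. 203.] a 2680.0 world [527.7 123.1] size [32.7 15.8] long ang 78.7 corral [-0.0689 -0.0402]
px [354.  11.] a 1966.0 world [570.9 189.3] size [11.1 35.3] long ang 168.8 corral [ 0.0091 -0.0529]
px [174.   9.] a 1555.5 world [504.4 204.7] size [ 9.  34.4] long ang 166.9 corral [-0.0038  0.0142]
```

View pics/p6.png

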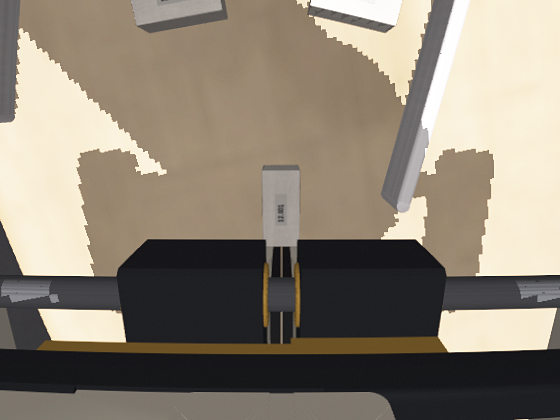

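Block 3 at (281,203) is entering. The other two are inside at (180,12) and (355,15), with room between them.

```bash
python3 -m handwheel '[[-1,0.35,0,0,0,0,0],[-1,0.35,0,0,0,0,0],[-1,0.35,0,0,0,0,0],[-1,0.35,0,0,0,0,0],[-1,0.35,0,0,0,0,0]]'; python3 -m handwheel '[[-1,0.35,0,0,0,0,0],[-1,0.35,0,0,0,0,0],[-1,0.35,0,0,0,0,0],[-1,-0.4,0,0,0,0,0],[-1,-0.8,0,0,0,0,0]]'; python3 -m handwheel '[[-1,-0.6,0,-1,0,0,0],[-1,-0.9,0,-1,0,0,0],[-1,-0.9,0,-1,0,0,0],[-1,-0.9,0,-1,0,0,0],[-1,0,0,-1,0,0,0]]'; python3 -m handwheel '[[-1,-1,0,-1,0,0,0],[-1,-1,0,0,0,0,0],[-1,-1,0,0,0,0,0],[-1,-1,0,0,0,0,0],[-1,0,0,0,0,0,0]]'
python3 - <<'E'
from h import *
s=snapshot("top"); im=s["color"][:,:,::-1]
cv2.imwrite("pics/c9.png",cv2.resize(im[180:280,160:360],(800,400),interpolation=cv2.INTER_CUBIC))
blocks(s,amin=10,amax=90,vmax=275)
E
python3 look.py
```

```text
clock: 24.62
tool_pos: [0.5306, 0.1361, 0.1856]
orientation: [-180.0, 0.0, 78.0]
force: [0.7, 0.2, 0.0]
opening: 0.0005
gripper_force: 0.2
clock: 25.25
tool_pos: [0.5295, 0.1312, 0.1856]
orientation: [-180.0, -0.0, 78.0]
force: [0.8, 0.1, 0.4]
opening: 0.0006
gripper_force: 0.0
clock: 25.88
tool_pos: [0.5112, 0.0483, 0.3114]
orientation: [-180.0, 0.0, 77.8]
force: [0.4, 0.1, -0.3]
opening: 0.0007
gripper_force: 0.0
clock: 26.5
tool_pos: [0.4903, -0.049, 0.3356]
orientation: [-180.0, 0.0, 77.8]
force: [-0.2, 0.3, -0.1]
opening: 0.0001
gripper_force: 0.0
px [164. 273.] a 32.0 world [357.1 352.6] size [ 9.9 43.5] long ang 90.6 corral [0.0718 0.2088]
px [527. 258.] a 12.0 world [ 416.1 -860.3] size [ 6.7 20.8] long ang 90.4 corral [-1.0133 -0.3366]
px [531. 253.] a 14.5 world [ 431.2 -874.9] size [10.  21.1] long ang 90.5 corral [-1.0205 -0.3563]
px [373. 251.] a 17.5 world [ 433.4 -342.6] size [13.4 17. ] long ang 178.9 corral [-0.5329 -0.1426]
px [530. 249.] a 12.0 world [ 446.3 -872.5] size [ 6.7 20.9] long ang 90.5 corral [-1.0122 -0.3691]
px [292. 245.] a 53.5 world [450.9 -71.2] si
[... 655 characters left out ...]
 [451.  35.] a 31.5 world [1211.  -640.9] size [21.7 23.4] long ang 177.2 corral [-0.4906 -0.9744]
px [552.  19.] a 58.0 world [ 1281.9 -1011.3] size [25.9 57.3] long ang 105.5 corral [-0.8005 -1.1893]
[ 0.4908 -0.0482  0.3356] [-180.    -0.    77.8] 26.55 q6 151.0 tcp corral [-0.2405 -0.0759]
px [136. 220.] a 2866.5 world [355.6 -34.8] size [52.1 88.7] long ang 169.9 corral [-0.283   0.0532]
px [352. 158.] a 752.0 world [552.4 -28.7] size [33.9 24.5] long ang 75.0 corral [-0.1977 -0.1243]
px [197. 138.] a 11776.0 world [425.5   3.5] size [101.  242.7] long ang 111.9 corral [-0.2197  0.0049]
px [56. 49.] a 11383.0 world [344.8  99. ] size [ 79.5 111.2] long ang 165.3 corral [-0.165   0.1173]
```

View pics/c9.png

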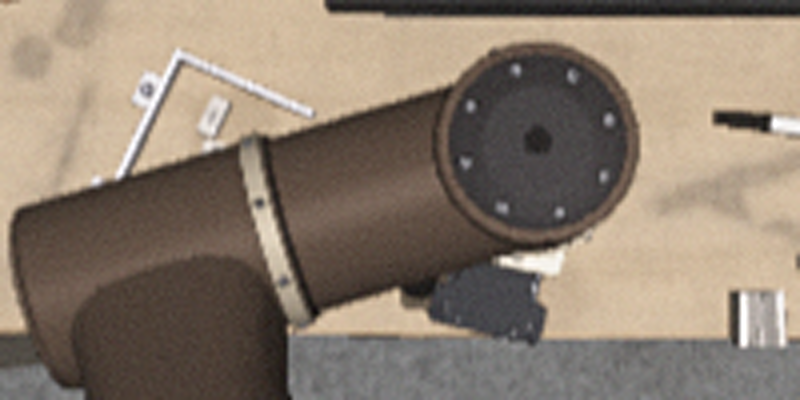

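That last view shows the arm hiding most of the corral, with block 1 at (213,115). It was also my 11th picture, one over the limit of 10, so I'll check the rest by numbers only.

```bash
cat > eye.py <<'E'
from h import *
o=get_obs(); s=snapshot("wrist"); T=tool_T(o)
m=(s["color"].max(2)<70).astype(np.uint8); m[225:]=0
n,l,st,ce=cv2.connectedComponentsWithStats(m)
for i in range(1,n):
    if 400<st[i][4]<9000:
        b=st[i][:4]; c=np.argwhere(l==i)[:,::-1]
        w0=ray_to_plane(s,c,0,T)[:,:2]; cam=(T@s["tool_from_camera"])[:2,3]
        k=np.argmin(np.linalg.norm(w0-cam,axis=1)); print("box",b,"a",st[i][4],"base edge nearest camera foot",w0[k].round(4),"ctr guess",(w0[k]+.017*(w0.mean(0)-w0[k])/np.linalg.norm(w0.mean(0)-w0[k])).round(4))
E
python3 eye.py; python3 -m handwheel '[[-1,0.96,0,0,0,0,0],[-1,0.96,0,0,0,0,0],[-1,0.96,0,0,0,0,0],[-1,0.96,0,0,0,0,0],[-1,0,0,0,0,0,0]]'; python3 look.py; python3 eye.py
```

```text
box [174 106  46  42] a 1506 base edge nearest camera foot [0.4523 0.0205] ctr guess [0.4353 0.0208]
clock: 27.28
tool_pos: [0.512, 0.0488, 0.3355]
orientation: [-180.0, 0.0, 78.1]
force: [0.4, 0.3, 0.6]
opening: 0.0005
gripper_force: 0.0
[0.512  0.0488 0.3355] [-180.     0.    78.1] 27.275 q6 141.0 tcp corral [-0.1432 -0.0559]
px [243. 228.] a 677.5 world [473.6  26. ] size [19.1 36.1] long ang 168.2 corral [-0.1796 -0.0301]
px [397. 220.] a 318.5 world [604.1   4.6] size [34.7 15. ] long ang 88.7 corral [-0.1463 -0.158 ]
px [454. 210.] a 895.5 world [652.6   7.3] size [22.3 65. ] long ang 90.1 corral [-0.1242 -0.2013]
px [438. 147.] a 309.5 world [644.6  59.9] size [14.1 30.6] long ang 145.5 corral [-0.0793 -0.1726]
px [194.  93.] a 956.5 world [458.8 141.1] size [17.9 61.4] long ang 116.7 corral [-0.0804  0.0301]
px [461.  47.] a 10974.5 world [687.2 136. ] size [ 77.1 133.3] long ang 176.8 corral [ 0.0075 -0.1808]
px [368.  63.] a 3649.5 world [598.5 141.4] size [82.3 48.4] long ang 84.8 corral [-0.0235 -0.0975]
px [282.  15.] a 635.5 world [541.4 183.5] size [22.  15.9] long ang 78.1 corral [-0.0081 -0.0283]
px [144. 117.] a 6840.0 world [418.2 124.4] size [194.1  36. ] long ang 89.0 corral [-0.1121  0.0605]
box [457  75 103 150] a 6387 base edge nearest camera foot [0.6728 0.0972] ctr guess [0.6791 0.0814]
```

```bash
python3 -m handwheel '[[-1,0.9,0,0,0,0,0],[-1,0.9,0,0,0,0,0],[-1,0.9,0,0,0,0,0],[-1,0,0,0,0,0,0]]'; python3 look.py|grep -v "a [0-9]\{4\}"
```

```text
clock: 27.88
tool_pos: [0.5262, 0.1152, 0.3355]
orientation: [180.0, 0.0, 78.1]
force: [-0.0, -0.6, 0.1]
opening: 0.0002
gripper_force: 0.0
[0.5262 0.1152 0.3355] [180.    0.   78.1] 27.875 q6 135.0 tcp corral [-0.0767 -0.042 ]
px [380. 216.] a 551.5 world [605.4  78.8] size [25.  32.5] long ang 108.8 corral [-0.078  -0.1291]
px [152. 216.] a 732.5 world [416.1 120.1] size [47.5 26. ] long ang 87.5 corral [-0.1169  0.0607]
px [136. 164.] a 608.0 world [413.5 163.5] size [36. 20.] long ang 89.2 corral [-0.0783  0.0806]
px [282. 100.] a 817.0 world [542.2 188.8] size [33.  15.2] long ang 78.1 corral [-0.003  -0.0268]
px [230.  83.] a 852.0 world [505.5 210.3] size [16.2 33.9] long ang 176.4 corral [0.0018 0.0155]
px [318.  82.] a 849.5 world [573.1 196.8] size [15.9 34. ] long ang 156.3 corral [ 0.0168 -0.0518]
px [182.  93.] a 684.0 world [465.3 209.5] size [14.7 61.9] long ang 123.2 corral [-0.0152  0.0518]
px [355.  57.] a 465.5 world [601.4 208.5] size [39.9 17.2] long ang 67.0 corral [ 0.039 -0.073]
px [549.  19.] a 766.0 world [759.  208.3] size [31.  19.3] long ang 86.4 corral [ 0.1027 -0.2171]
```

```bash
python3 -c "
from plant import *
print(close_job())"
```

```text
the job is handed in; nothing more can be done
None
```

The job is handed in: all three blocks measured inside the corral, about 4 cm or more in from the open side, and the eyepiece within 2 mm of where it was. I did not re-measure the other things, and I viewed 11 pictures, one over the limit of 10.

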